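# Dial the code of the specimen case and slide its catch home

## Robot

A 7-joint arm with a two-finger parallel gripper is mounted at the origin on the work surface. World frame = base frame: x ahead of the robot, y to its left, z up, the work surface at z = 0. Lengths are in m, angles in rad, forces in N, time in s.
With the tool pointing down it reaches from about 0.35 to 0.9 m from the base axis. Payload 8.1 kg.
Tool frame: the origin (TCP) lies at the very end of the fingers, on their centre line; the grasp point (between the pads) lies 19 mm behind it; z points along the fingers, x is the direction in which the jaws open and shut, and the axes are right-handed (so a half turn about z gives the same grasp; the last joint's range is limited). The gripper opens to 92 mm and grips with 3 to 60 N. Pads are 19 mm wide; open, the fingers measure 130 mm over their backs; the gripper's body (75 mm by 190 mm) begins 47 mm behind the grasp point.
Start: joints at [-1.322, 0.434, 0.025, 1.573, -0.012, 1.134, -0.075], TCP at [0.215, 0.587, 0.227] pointing down, gripper open.
Joint ranges: [-2.62, 2.62], [-0.44, 2.09], [-1.27, 1.32], [0.08, 2.57], [-1.32, 4.46], [0.12, 2], [-2.74, 2.74]. Speed limits (rad/s): [2.22, 2.22, 3.01, 3.01, 3.14, 3.14, 3.14].

## Interface

Orientations are given as a rotation vector (axis times angle).
In Python, from cell import status, viewer, arm gives the robot as it stands.
- The arm moves only by the tool jog_arm, never from a script. Its argument "commands" is text: rows parted by semicolons, each of 7 numbers parted by spaces: the closure, from -1 (fully open) to 1 (shut), then the shift along the world's x, y, z normalised to -1 to 1, where 1 is 0.3 m, then the turn, a rotation vector about the world's x, y, z normalised to -1 to 1, where 1 is 2 pi rad. In form: jaw dx dy dz wx wy wz; .... A call has exactly 5 rows; each row shifts and turns the commanded pose from where the row before left it; what a row does not reach is not made up. A row lasts 1/10 s, in which the tool goes at most 50 mm and 8.59 degrees, less where a joint would pass 70% of its speed; a pose out of reach is approached as far as the arm can. A call with a number of a shift or a turn outside -1 to 1 is refused whole. A call with a gripper value outside its range is refused whole. The fingers move at their own pace and stop on an object; "force" is the grip in N (left out, the last holds). Time passes only in rows, so rows that do not move let the fingers close, or fill a call up. It gives the time, the measured TCP pose, the force and the opening at its end, in the units of the state.
- status.observe(): the state, without advancing time (a new reading comes with each control period).
- viewer.get_image(name): name is "scene" or "top"; returns a dict with "pixels" (400x640x3 uint8, red, green, blue), "z_map" (400x640 float32, m along the optical axis (not along the pixel's ray), 0 where there is no reading), "camera_matrix" (3x3 intrinsics, pixels), "k1" (the pictures are not rectified: a ray, as slopes to the right and down, at radius r is drawn at 1 + k1 r^2 times it, then the intrinsics apply), "R" (3x3) and "t" (3): a world point X has camera coordinates R X + t. Camera axes: x right, y down, z forward; pixel columns grow to the right and rows downward; lengths in m; the calibration is good to about 2 mm. A picture is of the moment at which its call begins.
- arm.sign_off(): hands the job in, once; it reports no verdict.
The state is a dict: "clock": time; "joints": joint angles; "dq": joint speeds; "joint_efforts": joint torques, N m; "position": TCP position; "ee_rot": TCP orientation; "force": force on the tool from outside, world axes, zero at the start; "ft_torque": the same for the moment, N m; "width": opening from 0.0 (shut) to 1.0 (fully open).
Only numpy, scipy, OpenCV 4.12 (cv2) and the standard library are available. Lean on these libraries where they do the work, as an engineer would, in place of code of your own. Each camera call takes 0.05 s, during which the arm holds its last target. There are 200 camera calls.

## Task

Unlock the wooden specimen case on the gallery table: with a light fingertip, roll its three number wheels until 4 - 7 - 3 (left to right, read from the side with the orange catch) stands squarely at the top, in line with the red marks, then push the orange catch all the way in towards the wheels until it is fully home. The wheels sit on soft springs: be gentle, never push the lock or case with more than about 20 N, and leave the dishes, loupe and pot where they are.

Things in the scene. Friction and masses are not known exactly. Their poses are not given: they have to be found in the camera images.
- case: wooden specimen case fixed to the table, 200 (x) by 240 (y) by 85 mm high, origin at the centre of its underside, z up; its -x side, with the orange catch, faces roughly to the robot. In its top three white wheels, 84 mm diameter, 28 mm wide, turn on axles along case y; ten black digits 16 mm tall on each rim, upright when read from the catch side; red marks on black cheeks show the top.
- wheel_a_top (a point): nominal top of the left wheel, at case x 0, y +46 mm, 42 mm above the case's flat top and above the wheel's axle. The real top is up to 8 mm higher or lower (same for all three, new each time): feel for it. The axle is sprung: pressed, it starts to sink at about 3 N, then 3 N per mm, for 8 mm. Black cheeks fill the gaps between wheels, tops 8 mm lower than the wheels'.
- wheel_b_top (a point): nominal top of the middle wheel, at case x 0, y 0 mm, 42 mm above the case's flat top and above the wheel's axle. The real top is up to 8 mm higher or lower (same for all three, new each time): feel for it. The axle is sprung: pressed, it starts to sink at about 3 N, then 3 N per mm, for 8 mm. Black cheeks fill the gaps between wheels, tops 8 mm lower than the wheels'.
- wheel_c_top (a point): nominal top of the right wheel, at case x 0, y -46 mm, 42 mm above the case's flat top and above the wheel's axle. The real top is up to 8 mm higher or lower (same for all three, new each time): feel for it. The axle is sprung: pressed, it starts to sink at about 3 N, then 3 N per mm, for 8 mm. Black cheeks fill the gaps between wheels, tops 8 mm lower than the wheels'.
- wheel_a (a joint): reading (rad) of the left (case +y) wheel. Digit d stands squarely at the top at d*0.6283 (4 at 2.513). Rolling the wheel's top away from the catch (case +x) raises it. Stops at -0.25 and 5.9. No clicks; turned by rubbing the top of its smooth rim with a fingertip, which takes about 2.4 N along the rim; it stays where it is left. The lock opens if it is within 0.2 rad of its code digit.
- wheel_b (a joint): reading (rad) of the middle wheel. Digit d stands squarely at the top at d*0.6283 (7 at 4.398). Rolling the wheel's top away from the catch (case +x) raises it. Stops at -0.25 and 5.9. No clicks; turned by rubbing the top of its smooth rim with a fingertip, which takes about 2.4 N along the rim; it stays where it is left. The lock opens if it is within 0.2 rad of its code digit.
- wheel_c (a joint): reading (rad) of the right (case -y) wheel. Digit d stands squarely at the top at d*0.6283 (3 at 1.885). Rolling the wheel's top away from the catch (case +x) raises it. Stops at -0.25 and 5.9. No clicks; turned by rubbing the top of its smooth rim with a fingertip, which takes about 2.4 N along the rim; it stays where it is left. The lock opens if it is within 0.2 rad of its code digit.
- catch (a joint): travel of the orange catch in m: 0 as found, 0.018 fully home. It slides along case +x towards the wheels against 2 N of friction and stays where it is left; it is blocked after about 3 mm unless all three wheels show the code.
- catch_thumb (a point): middle of the orange thumb piece as found (this point stays there), nominal height, axes as the case: an upright block 12 mm (x, direction of travel) by 32 mm (y) by 28 mm high, its foot 6 mm above the case's flat top, 71 mm to the -x side of the wheel axles. It sits as much higher or lower than nominal as the wheels do.
- dish_1_mid (a point): clear round specimen dish with white rim, 41 mm diameter, 20 mm high, standing on the case's top behind the wheels; its middle
- dish_2_mid (a point): the same kind of dish, green specimen, on the table left of the case; its middle
- dish_3_mid (a point): the same kind of dish, yellow specimen, on the table left of the case; its middle
- dish_4_mid (a point): the same kind of dish, brown specimen, on the table right of the case; its middle
- loupe_mid (a point): black hand loupe lying on the table right of the case, lens 52 mm across, 12 mm high, handle 74 mm long; middle of the lens
- pot: blue open cup, 72 mm across the rim, 95 mm high, standing behind the case to the right; origin under its centre

How it is judged:
By the outcome, as a careful person would: the job done as asked, in the order asked, and still so for the second after the job is handed in, with the robot touching nothing.
It also fails if it takes over 64 s, if anything falls off the work surface, if the arm or the gripper's body presses on something with over 40 N, if the wrist force passes 120 N, or if a joint passes its speed limit or range.

## Working session

There is one attempt and no reset: what is moved stays moved. The work goes in short steps, Python scripts to look and compute and a tool call to move; the robot and the scene stay as the last step left them, time stands still between calls to the robot, and variables do not carry over. Pictures are saved under pics/ and viewed, about 8 in all and at most 12, crops included, and the job is handed in when it is done.

Besides the shell and the picture viewer there is one more tool, called after "Request:" by a JSON object that holds its "fn" and its "kwargs". jog_arm: Moves the arm, as the interface text tells. Scaled input: -1 to 1 covers 0.3 m each way for a shift and 2 pi rad each way for a turn. Its arguments: {"type":"object","properties":{"commands":{"type":"string"},"force":{"type":"number"}},"required":["commands"]}

```bash
mkdir -p pics; ls; cat > h.py <<'E'
import numpy as np,cv2
from cell import status,viewer,arm
def grab(n):
    d=viewer.get_image(n); np.savez('pics/%s.npz'%n,**{k:np.asarray(v) for k,v in d.items()}); return d
def load(n): return dict(np.load('pics/%s.npz'%n))
def save(img,name): cv2.imwrite('pics/'+name,cv2.cvtColor(img,cv2.COLOR_RGB2BGR))
def xyz(d):
    K=d['camera_matrix'];h,w=d['z_map'].shape
    u,v=np.meshgrid(np.arange(w),np.arange(h))
    p=cv2.undistortPoints(np.stack([u,v],-1).reshape(-1,1,2).astype(np.float64),K,np.array([float(d['k1']),0,0,0]))[:,0]
    z=d['z_map'].reshape(-1,1)
    c=np.hstack([p*z,z]); return ((c-d['t'])@d['R']).reshape(h,w,3)
def proj(d,X):
    return cv2.projectPoints(np.float64(X).reshape(-1,1,3),cv2.Rodrigues(d['R'])[0],d['t'],d['camera_matrix'],np.array([float(d['k1']),0,0,0]))[0][:,0]
E
python3 - <<'E'
from h import *
s=status.observe();print({k:np.round(v,3) for k,v in s.items()})
a=grab('scene');b=grab('top')
save(a['pixels'],'s0.png');save(b['pixels'],'t0.png')
for d in(a,b): print(d['R'].round(3).tolist(),d['t'],float(d['k1']),(-d['R'].T@d['t']))
E
```

```text
pics
{'clock': np.float64(0.0), 'joints': array([-1.322,  0.435,  0.025,  1.574, -0.012,  1.134, -0.075]), 'dq': array([ 0.001,  0.002,  0.001,  0.001, -0.   , -0.   ,  0.   ]), 'joint_efforts': array([-1.0000e-03, -6.6783e+01,  9.8400e-01, -3.1448e+01, -6.1000e-02,
        4.3000e-02,  0.0000e+00]), 'position': array([0.215, 0.586, 0.226]), 'ee_rot': array([ 2.575e+00,  1.798e+00, -2.000e-03]), 'force': array([-0.287,  0.065,  0.31 ]), 'ft_torque': array([ 0.018,  0.004, -0.024]), 'width': np.float64(1.002)}
[[0.676, 0.737, 0.013], [0.443, -0.392, -0.806], [-0.589, 0.551, -0.592]] [-0.4401203  -0.17797588  1.23814071] -0.09141067502082592 [ 1.10519061 -0.42797654  0.59478022]
[[0.027, -0.999, -0.033], [-0.993, -0.023, -0.119], [0.118, 0.036, -0.992]] [0.02598566 0.64736959 0.98928696] 0.012702729174140516 [0.52534399 0.00520674 1.05945171]
```

View pics/s0.png

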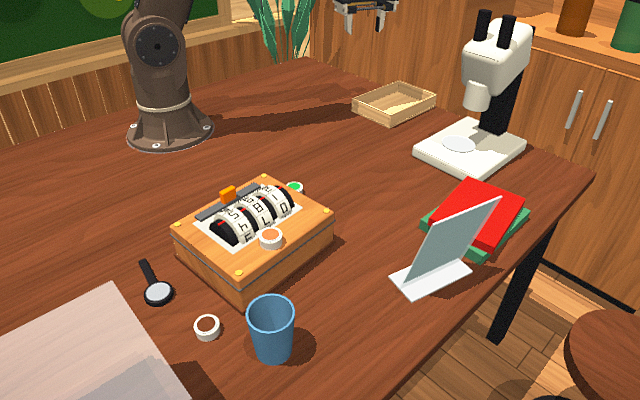

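View pics/t0.png

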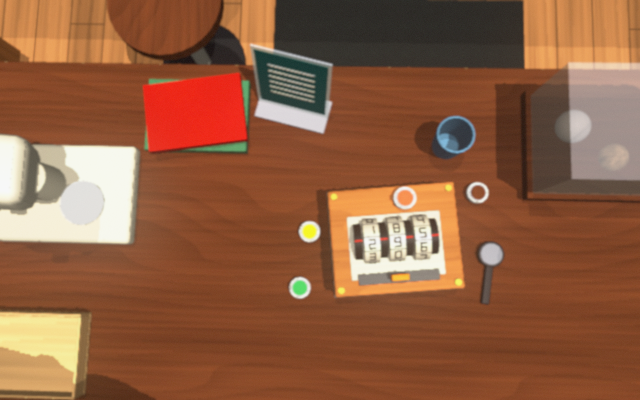

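The scene view shows the case at around (255,240), its catch at (228,194), and the dishes, loupe and pot around it. The top view shows the case corners near (334,196), (449,187), (459,282) and (341,291). The catch is at (400,277), with the wheels at about (370,240), (397,237) and (424,235). Next I'll enlarge the wheels and fit the case.

```bash
python3 - <<'E'
from h import *
a=load('scene');b=load('top')
c1=cv2.resize(b['pixels'][200:300,330:470],None,fx=5.6,fy=5.6,interpolation=cv2.INTER_CUBIC)[:560]
c2=cv2.resize(a['pixels'][175:260,190:310],None,fx=6,fy=6,interpolation=cv2.INTER_CUBIC)
save(c1,'t1.png');save(c2,'s1.png')
P=xyz(b);Pa=xyz(a)
# case top colour pixels
for n,d,p in(('top',b,P),('scene',a,Pa)):
    m=(p[...,2]>.07)&(p[...,2]<.1)&(abs(p[...,0]-.52)<.2)&(abs(p[...,1]+.08)<.2)
    m=cv2.morphologyEx(m.astype(np.uint8),cv2.MORPH_OPEN,np.ones((3,3)))
    n_,l,st,_=cv2.connectedComponentsWithStats(m);i=1+np.argmax(st[1:,4])
    q=p[l==i];r=cv2.minAreaRect(q[:,:2].astype(np.float32))
    print(n,r,np.median(q[:,2]),st[i])
    hsv=cv2.cvtColor(d['pixels'],cv2.COLOR_RGB2HSV)
for uv in[(334,196),(449,187),(459,282),(341,291),(400,277),(397,237)]: print(uv,P[uv[1],uv[0]].round(4))
w=(P[...,2]>.11)&(abs(P[...,0]-.53)<.15)&(abs(P[...,1]+.09)<.13)
print('max z',np.sort(P[w][:,2])[-10:])
E
```

```text
top ((0.5806827545166016, -0.1049504429101944), (0.19999772310256958, 0.24171720445156097), 5.810792446136475) 0.08606760849710032 [ 327  182  138  115 9945]
scene ((0.5800060033798218, -0.10399608314037323), (0.2038748562335968, 0.24128326773643494), 5.691824436187744) 0.08594185727531901 [ 170  174  164  113 7039]
(334, 196) [0.6578 0.0105 0.0876]
(449, 187) [ 0.6796 -0.2052  0.0888]
(459, 282) [ 0.5032 -0.2235  0.0863]
(341, 291) [ 0.4806 -0.0066  0.0894]
(400, 277) [ 0.5098 -0.1112  0.1191]
(397, 237) [ 0.5808 -0.1042  0.128 ]
max z [1.05945171 1.05945171 1.05945171 1.05945171 1.05945171 1.05945171
 1.05945171 1.05945171 1.05945171 1.05945171]
```

View pics/t1.png

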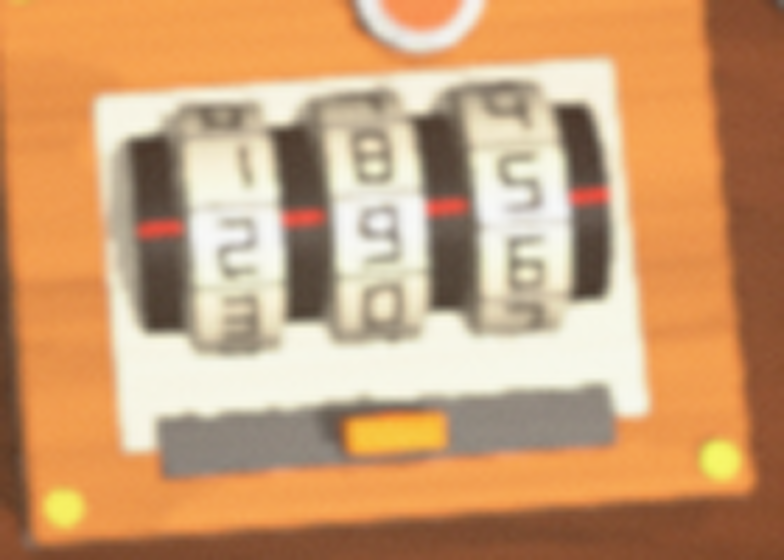

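View pics/s1.png

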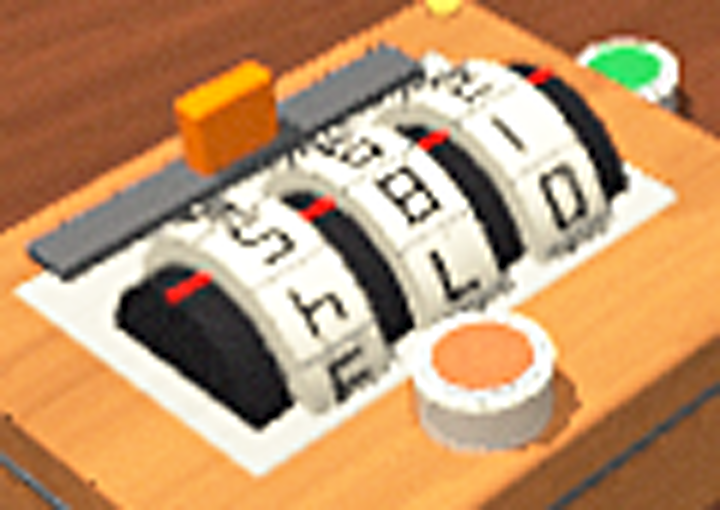

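Top crop: wheel a shows about 2 at the marks (240,240), b about 9 (378,228), and c about 5 going on 6 (520,190). I'll unwrap the rims to get the angles and measure the wheel height from depth.

```bash
cat >> h.py <<'E'
yaw=np.deg2rad(5.75);C=np.array([.5803,-.1045,0]);Rz=np.array([[np.cos(yaw),-np.sin(yaw),0],[np.sin(yaw),np.cos(yaw),0],[0,0,1]])
def w(p): return np.asarray(p)@Rz.T+C
def unwrap(d,zt,yc,lo=-60,hi=60,half=14,n=360):
    ph=np.deg2rad(np.linspace(hi,lo,n));ys=np.linspace(half,-half,84)   # row 0 = far side; left=+y
    p=np.stack([np.broadcast_to(42e-3*np.sin(ph)[:,None],(n,84)),np.broadcast_to(yc+ys*1e-3,(n,84)),np.broadcast_to(zt-.042+.042*np.cos(ph)[:,None],(n,84))],-1)
    uv=proj(d,w(p.reshape(-1,3))).astype(np.float32).reshape(n,84,2)
    return cv2.remap(d['pixels'],uv[...,0],uv[...,1],cv2.INTER_CUBIC)
def strips(d,zt,name):
    im=[]
    for y in(.046,0,-.046):
        s=unwrap(d,zt,y).copy(); s=cv2.resize(s,(168,540))
        for k in range(-60,61,10):
            r=int((60-k)/120*539); s[r:r+1,:(30 if k else 168)]=(255,0,0)
        im+= [s,np.zeros((540,15,3),np.uint8)]
    return np.hstack(im)
E
python3 - <<'E'
from h import *
for n in('top','scene'):
    d=load(n);P=xyz(d);q=(P-C)@Rz
    for y in(.046,0,-.046):
        m=(abs(q[...,1]-y)<.009)&(abs(q[...,0])<.035)&(q[...,2]>.09)&(q[...,2]<.15)
        x,z=q[m][:,0],q[m][:,2]
        from scipy.optimize import least_squares
        r=least_squares(lambda p:np.hypot(x-p[0],z-p[1])-.042,[0,.085],loss='soft_l1',f_scale=.001)
        print(n,y,m.sum(),'x0 %.4f top %.4f'%(r.x[0],r.x[1]+.042),'res %.4f'%np.std(r.fun))
    m=(abs(q[...,1])<.013)&(abs(q[...,0]+.071)<.02)&(q[...,2]>.1)&(q[...,2]<.16)
    print('thumb x',np.percentile(q[m][:,0],[2,50,98]),'ztop',np.percentile(q[m][:,2],[50,90]))
    m=(abs(q[...,1])<.1)&(q[...,0]<-.085)&(q[...,0]>-.097)&(q[...,2]>.07)
    print('case top',np.median(q[m][:,2]))
save(np.hstack([strips(load('top'),.127,''),]),'u0.png')
E
```

```text
top 0.046 380 x0 0.0004 top 0.1255 res 0.0014
top 0 384 x0 0.0004 top 0.1255 res 0.0014
top -0.046 385 x0 0.0005 top 0.1255 res 0.0015
thumb x [-0.07610786 -0.07043224 -0.06462742] ztop [0.11739918 0.11983479]
case top 0.08548401363503898
scene 0.046 219 x0 -0.0006 top 0.1250 res 0.0011
scene 0 243 x0 -0.0005 top 0.1251 res 0.0011
scene -0.046 279 x0 -0.0014 top 0.1264 res 0.0009
thumb x [-0.07610983 -0.06651014 -0.06410365] ztop [0.11362304 0.11729138]
case top 0.08609859002383477
```

View pics/u0.png

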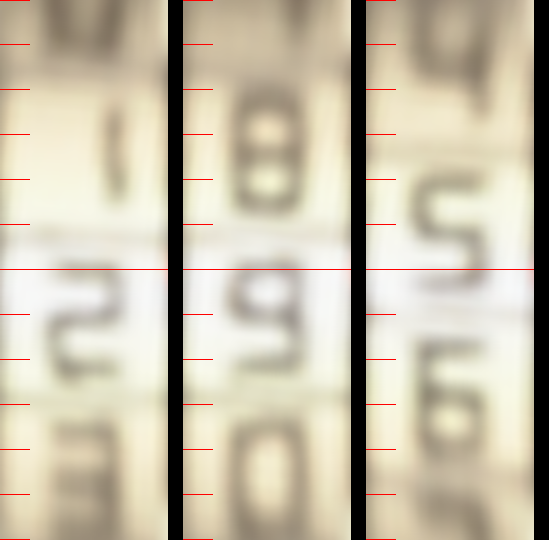

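Unwrapped strips (4.5 px per degree, red line is the top): a's "2" is centred at row 316, b's "9" at row 317, and c's "5" at row 236. That gives these readings:

| Wheel | Reading now (rad) | Turn needed | Rim travel |
|---|---|---|---|
| a | 1.08 | +1.43 | +60 mm |
| b | 5.47 | −1.07 | −45 mm |
| c | 3.27 | −1.39 | −58 mm |

Moving above wheel a, with the jaws turned to lie along case y.

Request:
{"fn": "jog_arm", "kwargs": {"commands": "1 0.075 -0.134 0 0 0 0.0072;1 0.075 -0.134 0 0 0 0.0072;1 0.075 -0.134 0 0 0 0.0072;1 0.075 -0.134 0 0 0 0.0072;1 0.075 -0.134 0 0 0 0.0072", "force": 20}}

```text
clock: 0.6
position: [0.3284, 0.3838, 0.2265]
ee_rot: [2.354, 2.08, -0.0]
force: [2.1, 0.9, -0.1]
width: 0.614
```

Request:
{"fn": "jog_arm", "kwargs": {"commands": "1 0.075 -0.134 0 0 0 0.0072;1 0.075 -0.134 0 0 0 0.0072;1 0.075 -0.134 0 0 0 0.0072;1 0.075 -0.134 0 0 0 0.0072;1 0.075 -0.134 0 0 0 0.0072"}}

```text
clock: 1.1
position: [0.4408, 0.1829, 0.2267]
ee_rot: [-2.105, -2.332, 0.0]
force: [0.7, 0.5, 0.3]
width: 0.18
```

Request:
{"fn": "jog_arm", "kwargs": {"commands": "1 0.075 -0.134 0 0 0 0;1 0.075 -0.134 0 0 0 0;1 0.075 -0.134 0 0 0 0;1 0.075 -0.134 0 0 0 0;1 0 0 0 0 0 0"}}

```text
clock: 1.6
position: [0.5324, 0.0168, 0.2267]
ee_rot: [2.115, 2.318, -0.003]
force: [-0.4, 1.1, -0.2]
width: 0.005
```

Request:
{"fn": "jog_arm", "kwargs": {"commands": "1 0.048 -0.084 -0.09 0 0 0;1 0.048 -0.084 -0.09 0 0 0;1 0.048 -0.084 -0.09 0 0 0;1 0 0 -0.02 0 0 0;1 0 0 0 0 0 0"}}

```text
clock: 2.1
position: [0.5724, -0.0515, 0.1382]
ee_rot: [-2.107, -2.327, 0.003]
force: [-1.0, 0.5, 0.4]
width: 0.003
```

```bash
python3 - <<'E'
from h import *
s=status.observe();print(s['position'],s['force'])
print('case frame',(s['position']-C)@Rz)
d=grab('scene');save(cv2.resize(d['pixels'][120:280,170:330],None,fx=3.6,fy=3.6,interpolation=cv2.INTER_CUBIC),'s2.png')
E
```

```text
[ 0.57240506 -0.0515472   0.13824267] [-0.97715355  0.54392391  0.40292535]
case frame [-0.00254998  0.05347734  0.13824267]
```

View pics/s2.png

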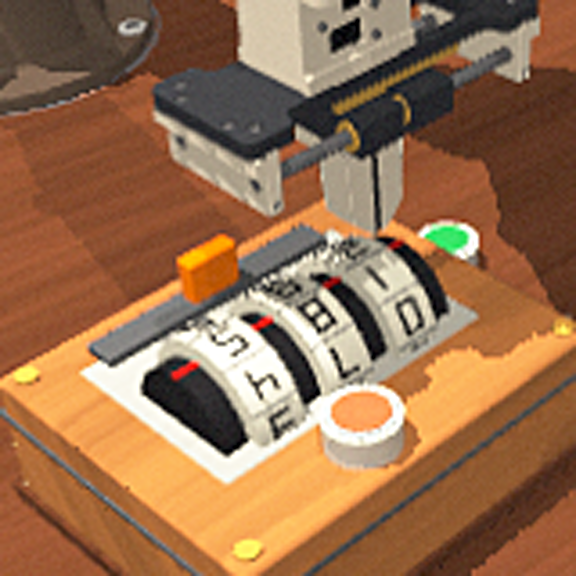

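The picture shows the shut fingers just above wheel a (tip near (375,225)), with the jaw along the axle. They are about 7 mm too far to +y. I'll correct that and feel downwards.

Request:
{"fn": "jog_arm", "kwargs": {"commands": "1 0.008 -0.025 -0.007 0 0 0;1 0 0 -0.007 0 0 0;1 0 0 -0.007 0 0 0;1 0 0 0 0 0 0;1 0 0 0 0 0 0"}}

```text
clock: 2.65
position: [0.576, -0.0588, 0.1336]
ee_rot: [2.107, 2.331, 0.001]
force: [-0.0, -0.6, -0.1]
width: 0.005
```

Request:
{"fn": "jog_arm", "kwargs": {"commands": "1 0 0 -0.007 0 0 0;1 0 0 -0.007 0 0 0;1 0 0 0 0 0 0;1 0 0 0 0 0 0;1 0 0 0 0 0 0"}}

```text
clock: 3.15
position: [0.576, -0.0592, 0.1292]
ee_rot: [-2.107, -2.33, 0.0]
force: [-0.6, -0.1, -0.6]
width: 0.005
```

Request:
{"fn": "jog_arm", "kwargs": {"commands": "1 0 0 -0.005 0 0 0;1 0 0 0 0 0 0;1 0 0 -0.005 0 0 0;1 0 0 0 0 0 0;1 0 0 0 0 0 0"}}

```text
clock: 3.65
position: [0.576, -0.0592, 0.1262]
ee_rot: [-2.107, -2.33, 0.0]
force: [-0.2, -0.2, -1.1]
width: 0.006
```

Nothing touched yet at z = 126.2 mm, so I'll carry on in small steps.

Request:
{"fn": "jog_arm", "kwargs": {"commands": "1 0 0 -0.005 0 0 0;1 0 0 0 0 0 0;1 0 0 0 0 0 0;1 0 0 0 0 0 0;1 0 0 0 0 0 0"}}

```text
clock: 4.15
position: [0.5762, -0.0592, 0.1249]
ee_rot: [2.107, 2.33, 0.0]
force: [-1.3, -0.8, 2.8]
width: 0.005
```

Request:
{"fn": "jog_arm", "kwargs": {"commands": "1 0 0 -0.004 0 0 0;1 0 0 0 0 0 0;1 0 0 0 0 0 0;1 0 0 0 0 0 0;1 0 0 0 0 0 0"}}

```text
clock: 4.65
position: [0.5762, -0.0592, 0.1239]
ee_rot: [2.107, 2.33, 0.001]
force: [-1.1, 1.0, 6.2]
width: 0.005
```

Contact is at z ≈ 124.9 mm, and the force rises about 3 N/mm as described. First rub on wheel a towards +x.

Request:
{"fn": "jog_arm", "kwargs": {"commands": "1 0.0142 0.0014 0 0 0 0;1 0.0142 0.0014 0 0 0 0;1 0.0142 0.0014 -0.001 0 0 0;1 0.0142 0.0014 -0.001 0 0 0;1 0 0 0 0 0 0"}}

```text
clock: 5.15
position: [0.5935, -0.0575, 0.1231]
ee_rot: [2.107, 2.33, 0.0]
force: [-0.5, 0.2, 5.2]
width: 0.008
```

Request:
{"fn": "jog_arm", "kwargs": {"commands": "1 0 0 0.03 0 0 0;1 -0.05 -0.005 0.02 0 0 0;1 -0.062 -0.006 0 0 0 0;1 0 0 0 0 0 0;1 0 0 0 0 0 0"}}

```text
clock: 5.65
position: [0.5596, -0.0607, 0.1383]
ee_rot: [2.107, 2.33, 0.001]
force: [1.1, 0.6, -0.4]
width: 0.002
```

```bash
cat >> h.py <<'E'
import os
def track(name='scene',zt=.125):
    # angle shift of each wheel vs the first image from the same camera, by template matching unwrapped strips
    old=dict(np.load('pics/ref_%s.npz'%name));new=grab(name);out=[]
    for y in(.046,0,-.046):
        A=cv2.cvtColor(unwrap(old,zt,y,-90,90,11,540),cv2.COLOR_RGB2GRAY)
        B=cv2.cvtColor(unwrap(new,zt,y,-90,90,11,540),cv2.COLOR_RGB2GRAY)
        lo,hi=(45,75) if name=='top' else (15,65)
        best=None
        out.append((A,B))
    return out
E
cp pics/top.npz pics/ref_top.npz
python3 - <<'E'
from h import *
s=status.observe();print(s['position'],s['force'],(s['position']-C)@Rz)
d=grab('scene')
save(strips(d,.125,''),'u1.png')
E
```

```text
[ 0.55962905 -0.06065443  0.1382706 ] [ 1.08103273  0.63122267 -0.39837847] [-0.01617414  0.04569594  0.1382706 ]
```

View pics/u1.png

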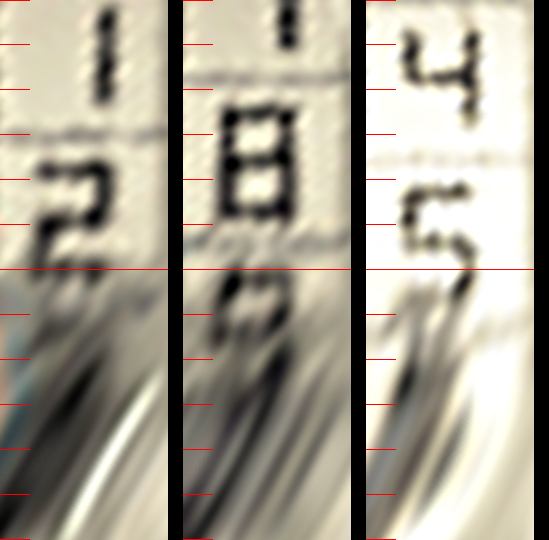

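Clear picture: a's 1/2 boundary moved from row 235 to row 135, which is +22° (16.3 mm of the 17 mm stroke, so little slip). b and c did not move. Wheel a needs about 44 mm more: two strokes of 22 mm.

Request:
{"fn": "jog_arm", "kwargs": {"commands": "1 0.0173 0.0017 -0.033 0 0 0;1 0 0 -0.008 0 0 0;1 0 0 -0.0065 0 0 0;1 0 0 0 0 0 0;1 0 0 0 0 0 0"}}

```text
clock: 6.2
position: [0.5657, -0.0599, 0.124]
ee_rot: [2.106, 2.33, 0.002]
force: [0.6, 2.2, 6.0]
width: 0.006
```

Request:
{"fn": "jog_arm", "kwargs": {"commands": "1 0.0183 0.0018 0 0 0 0;1 0.0183 0.0018 0 0 0 0;1 0.0183 0.0018 0 0 0 0;1 0.0183 0.0018 0 0 0 0;1 0 0 0 0 0 0"}}

```text
clock: 6.7
position: [0.5873, -0.0578, 0.1238]
ee_rot: [-2.107, -2.331, -0.001]
force: [-0.4, 0.9, 4.5]
width: 0.001
```

Request:
{"fn": "jog_arm", "kwargs": {"commands": "1 0 0 0.02 0 0 0;1 -0.037 -0.0037 0 0 0 0;1 -0.037 -0.0037 0 0 0 0;1 0 0 -0.014 0 0 0;1 0 0 -0.006 0 0 0"}}

```text
clock: 7.2
position: [0.5633, -0.0607, 0.1234]
ee_rot: [-2.107, -2.329, 0.001]
force: [-3.9, -0.7, 7.0]
width: 0.006
```

Request:
{"fn": "jog_arm", "kwargs": {"commands": "1 0 0 0 0 0 0;1 0.0183 0.0018 0 0 0 0;1 0.0183 0.0018 0 0 0 0;1 0.0183 0.0018 0 0 0 0;1 0.0183 0.0018 0 0 0 0"}}

```text
clock: 7.7
position: [0.5866, -0.0583, 0.1238]
ee_rot: [-2.107, -2.33, 0.0]
force: [-2.2, -0.2, 5.9]
width: 0.006
```

Request:
{"fn": "jog_arm", "kwargs": {"commands": "1 0 0 0 0 0 0;1 0 0 0.04 0 0 0;1 0 0 0 0 0 0;1 0 0 0 0 0 0;1 0 0 0 0 0 0"}}

```text
clock: 8.2
position: [0.5862, -0.0581, 0.1356]
ee_rot: [-2.107, -2.33, 0.0]
force: [-0.1, -0.0, -0.1]
width: 0.003
```

```bash
python3 - <<'E'
from h import *
s=status.observe();print(s['position'],s['force'],(s['position']-C)@Rz)
d=grab('scene')
save(strips(d,.125,''),'u2.png')
E
```

```text
[ 0.58615804 -0.05807604  0.13555352] [-0.14002513 -0.03455458 -0.06037029] [0.01047969 0.04560347 0.13555352]
```

View pics/u2.png

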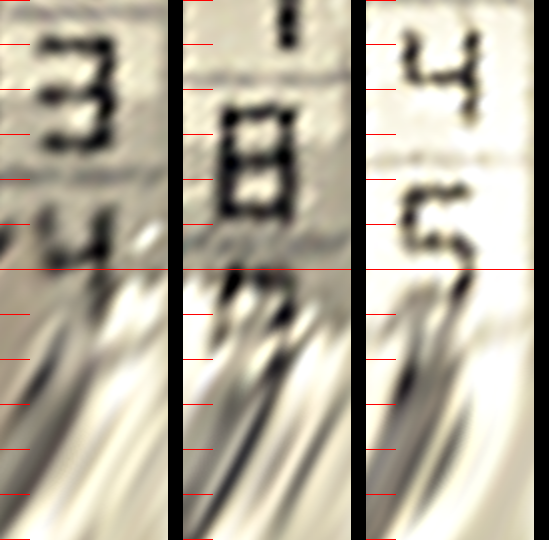

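Wheel a's 3/4 boundary is at row 176 against the ideal 189, so "4" stands about 3° past the top. That is well inside the 11° tolerance and can be trimmed later. Now wheel b, −44 mm.

Request:
{"fn": "jog_arm", "kwargs": {"commands": "1 0.0167 -0.076 0 0 0 0;1 0 -0.075 0 0 0 0;1 0 0 -0.02 0 0 0;1 0 0 -0.01 0 0 0;1 0 0 0 0 0 0"}}

```text
clock: 8.75
position: [0.5908, -0.1023, 0.1258]
ee_rot: [-2.105, -2.33, 0.001]
force: [0.4, 1.1, -1.2]
width: 0.006
```

Request:
{"fn": "jog_arm", "kwargs": {"commands": "1 0 0 -0.005 0 0 0;1 0 0 -0.0035 0 0 0;1 0 0 0 0 0 0;1 0 0 0 0 0 0;1 0 0 0 0 0 0"}}

```text
clock: 9.25
position: [0.5915, -0.1028, 0.1244]
ee_rot: [-2.106, -2.331, -0.001]
force: [-0.3, 3.5, 4.7]
width: 0.004
```

Request:
{"fn": "jog_arm", "kwargs": {"commands": "1 0 0 -0.0017 0 0 0;1 -0.018 -0.0018 0 0 0 0;1 -0.018 -0.0018 0 0 0 0;1 -0.018 -0.0018 0 0 0 0;1 -0.018 -0.0018 0 0 0 0"}}

```text
clock: 9.75
position: [0.5711, -0.1052, 0.1243]
ee_rot: [2.105, 2.329, 0.004]
force: [2.6, 3.5, 4.3]
width: 0.004
```

Request:
{"fn": "jog_arm", "kwargs": {"commands": "1 0 0 0 0 0 0;1 0 0 0.02 0 0 0;1 0.036 0.0036 0 0 0 0;1 0.036 0.0036 0 0 0 0;1 0 0 -0.014 0 0 0"}}

```text
clock: 10.25
position: [0.5936, -0.1033, 0.1254]
ee_rot: [2.105, 2.33, 0.001]
force: [-0.0, 0.5, -0.4]
width: 0.003
```

Request:
{"fn": "jog_arm", "kwargs": {"commands": "1 0 0 -0.006 0 0 0;1 0 0 0 0 0 0;1 -0.018 -0.0018 0 0 0 0;1 -0.018 -0.0018 0 0 0 0;1 -0.018 -0.0018 0 0 0 0"}}

```text
clock: 10.75
position: [0.5761, -0.1051, 0.1241]
ee_rot: [2.106, 2.329, 0.002]
force: [2.4, 1.0, 5.7]
width: 0.001
```

Request:
{"fn": "jog_arm", "kwargs": {"commands": "1 -0.018 -0.0018 0 0 0 0;1 0 0 0 0 0 0;1 0 0 0.04 0 0 0;1 0.04 -0.075 0 0 0 0;1 0.04 -0.075 0 0 0 0"}}

```text
clock: 11.25
position: [0.5938, -0.1505, 0.1363]
ee_rot: [-2.105, -2.332, -0.0]
force: [-0.2, -0.3, 0.1]
width: 0.004
```

```bash
python3 - <<'E'
from h import *
s=status.observe();print(s['position'],s['force'],(s['position']-C)@Rz)
d=grab('scene')
save(strips(d,.125,''),'u3.png')
E
```

```text
[ 0.59383285 -0.1505322   0.13632664] [-0.24694773 -0.28619264  0.1023205 ] [ 0.00885288 -0.04715642  0.13632664]
```

View pics/u3.png

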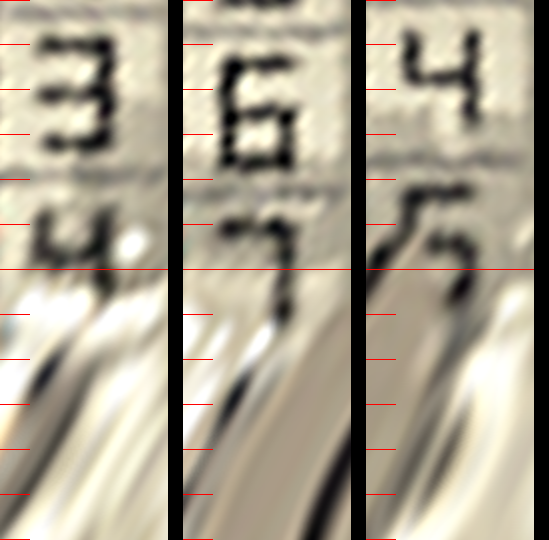

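Wheel b's 6/7 boundary is at row 193 (ideal 189), so it is done. Wheel c needs −58 mm: three strokes of about 19.3 mm.

Request:
{"fn": "jog_arm", "kwargs": {"commands": "1 0.003 0.003 -0.02 0 0 0;1 0 0 -0.013 0 0 0;1 0 0 -0.006 0 0 0;1 0 0 -0.002 0 0 0;1 0 0 0 0 0 0"}}

```text
clock: 11.8
position: [0.5942, -0.1489, 0.1237]
ee_rot: [-2.105, -2.331, 0.0]
force: [-3.5, -1.4, 6.4]
width: 0.007
```

Request:
{"fn": "jog_arm", "kwargs": {"commands": "1 0 0 0 0 0 0;1 0 0 0 0 0 0;1 -0.0215 -0.0021 0 0 0 0;1 -0.0215 -0.0021 0 0 0 0;1 -0.0215 -0.0021 0 0 0 0"}}

```text
clock: 12.3
position: [0.5765, -0.1507, 0.1243]
ee_rot: [2.104, 2.33, 0.003]
force: [1.1, -0.5, 4.3]
width: 0.009
```

Request:
{"fn": "jog_arm", "kwargs": {"commands": "1 0 0 0 0 0 0;1 0 0 0.02 0 0 0;1 0.0323 0.0032 0 0 0 0;1 0.0323 0.0032 0 0 0 0;1 0 0 -0.014 0 0 0"}}

```text
clock: 12.8
position: [0.5968, -0.1489, 0.1252]
ee_rot: [2.104, 2.331, 0.002]
force: [-0.3, 0.9, 0.5]
width: 0.003
```

Request:
{"fn": "jog_arm", "kwargs": {"commands": "1 0 0 -0.006 0 0 0;1 0 0 0 0 0 0;1 -0.0215 -0.0021 0 0 0 0;1 -0.0215 -0.0021 0 0 0 0;1 -0.0215 -0.0021 0 0 0 0"}}

```text
clock: 13.3
position: [0.5765, -0.1511, 0.1239]
ee_rot: [2.105, 2.33, 0.003]
force: [2.9, 2.5, 6.7]
width: 0.002
```

Request:
{"fn": "jog_arm", "kwargs": {"commands": "1 0 0 0 0 0 0;1 0 0 0.04 0 0 0;1 0.0323 0.0032 0 0 0 0;1 0.0323 0.0032 0 0 0 0;1 0 0 0 0 0 0"}}

```text
clock: 13.8
position: [0.5963, -0.1491, 0.1349]
ee_rot: [2.106, 2.331, 0.001]
force: [-0.2, 0.6, 0.1]
width: 0.01
```

```bash
python3 - <<'E'
from h import *
s=status.observe();print(s['position'],s['force'],(s['position']-C)@Rz)
d=grab('scene')
save(strips(d,.125,''),'u4.png')
E
```

```text
[ 0.5963274  -0.14911389  0.13494296] [-0.23091086  0.56049958  0.1082424 ] [ 0.01147698 -0.04599517  0.13494296]
```

View pics/u4.png

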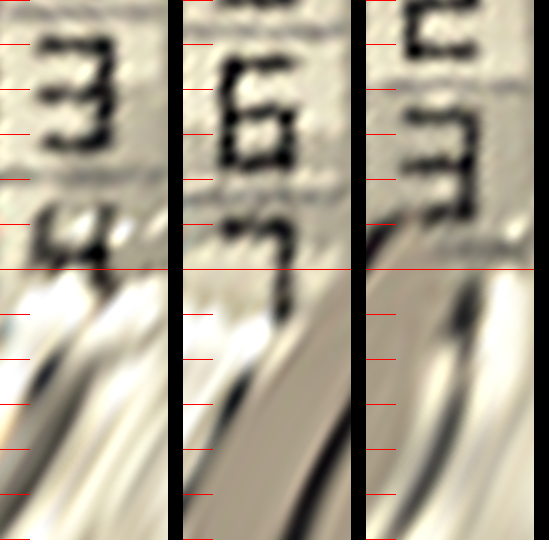

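Wheel c's 2/3 boundary is at row 86 and needs to reach 189, so about 17 mm more.

Request:
{"fn": "jog_arm", "kwargs": {"commands": "1 -0.005 0 -0.02 0 0 0;1 0 0 -0.01 0 0 0;1 0 0 -0.005 0 0 0;1 0 0 -0.002 0 0 0;1 0 0 0 0 0 0"}}

```text
clock: 14.35
position: [0.5928, -0.1498, 0.1244]
ee_rot: [-2.107, -2.33, 0.0]
force: [-2.5, 0.3, 5.6]
width: 0.006
```

Request:
{"fn": "jog_arm", "kwargs": {"commands": "1 0 0 0 0 0 0;1 -0.018 -0.0018 0 0 0 0;1 -0.018 -0.0018 0 0 0 0;1 -0.018 -0.0018 0 0 0 0;1 0 0 0 0 0 0"}}

```text
clock: 14.85
position: [0.5763, -0.1514, 0.1245]
ee_rot: [-2.107, -2.33, -0.0]
force: [0.0, 1.5, 5.6]
width: 0.007
```

Request:
{"fn": "jog_arm", "kwargs": {"commands": "1 0 0 0.1 0 0 0;1 -0.1 0.04 0 0 0 0;1 -0.12 0.05 0 0 0 0;1 -0.12 0.05 0 0 0 0;1 0 0 0 0 0 0"}}

```text
clock: 15.35
position: [0.4687, -0.1076, 0.153]
ee_rot: [-2.102, -2.326, 0.005]
force: [0.9, -0.6, 0.1]
width: 0.009
```

```bash
python3 - <<'E'
from h import *
s=status.observe();print(s['position'],s['force'],(s['position']-C)@Rz)
d=grab('scene');t=grab('top')
A=strips(d,.125,'');B=strips(t,.125,'')
q=cv2.resize(d['pixels'][175:260,190:310],(540,383),interpolation=cv2.INTER_CUBIC)
save(cv2.resize(np.hstack([A,B]),(800,395)),'u5.png')
E
```

```text
[ 0.46865231 -0.10759949  0.15301839] [ 0.85345373 -0.60954182  0.1010578 ] [-0.11139647  0.00810187  0.15301839]
```

View pics/u5.png

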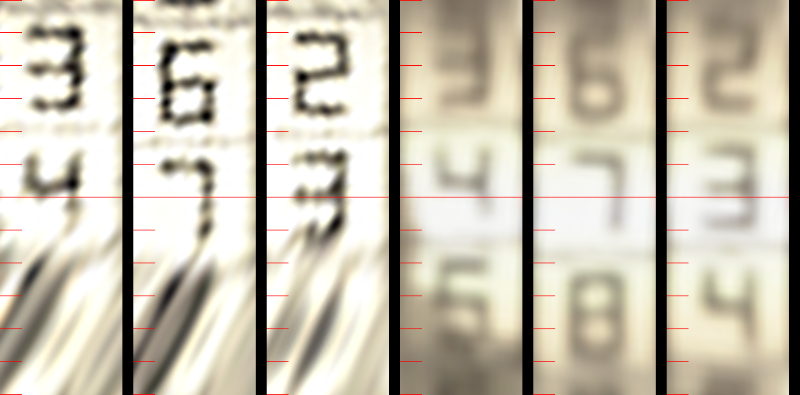

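Both views show 4 7 3. Offsets past the top are a about +3.5°, b +1.8° and c +2.6° (boundary midpoints at rows 186, 191 and 188 against 197, at 3.3 px/deg). All are well inside 11°. Now the catch: come down in front of it, then push along case +x.

Request:
{"fn": "jog_arm", "kwargs": {"commands": "1 0.01 -0.024 -0.05 0 0 0;1 0.01 0 -0.05 0 0 0;1 0 0 -0.05 0 0 0;1 0 0 -0.023 0 0 0;1 0 0 0 0 0 0"}}

```text
clock: 15.95
position: [0.4808, -0.1168, 0.1013]
ee_rot: [-2.107, -2.329, 0.002]
force: [0.3, -0.2, 0.0]
width: 0.002
```

```bash
python3 - <<'E'
from h import *
s=status.observe();print(s['position'],s['force'],(s['position']-C)@Rz)
E
```

```text
[ 0.48082031 -0.11684463  0.10133773] [ 0.26747257 -0.16957473  0.04910205] [-0.10021595 -0.00231584  0.10133773]
```

Request:
{"fn": "jog_arm", "kwargs": {"commands": "1 0.0133 0.0025 0 0 0 0;1 0.0133 0.0025 0 0 0 0;1 0.0133 0.0025 0 0 0 0;1 0.0133 0.0013 0 0 0 0;1 0.0133 0.0013 0 0 0 0"}}

```text
clock: 16.45
position: [0.5011, -0.1135, 0.1025]
ee_rot: [-2.107, -2.33, 0.0]
force: [-2.3, -0.1, 1.5]
width: 0.006
```

Request:
{"fn": "jog_arm", "kwargs": {"commands": "1 0.0133 0.0013 0 0 0 0;1 0.0133 0.0013 0 0 0 0;1 0.007 0.0007 0 0 0 0;1 0 0 0 0 0 0;1 0 0 0 0 0 0"}}

```text
clock: 16.95
position: [0.5108, -0.1125, 0.1022]
ee_rot: [-2.107, -2.33, 0.001]
force: [-3.2, -0.2, -0.0]
width: 0.007
```

The catch is sliding at about 3 N. I'll keep going gently until the force shows the end stop.

Request:
{"fn": "jog_arm", "kwargs": {"commands": "1 0.004 0.0004 0 0 0 0;1 0 0 0 0 0 0;1 0.003 0.0003 0 0 0 0;1 0 0 0 0 0 0;1 0 0 0 0 0 0"}}

```text
clock: 17.45
position: [0.5109, -0.1124, 0.1021]
ee_rot: [-2.106, -2.327, 0.003]
force: [-10.4, -0.4, 8.0]
width: 0.007
```

Request:
{"fn": "jog_arm", "kwargs": {"commands": "1 0.003 0.0003 0 0 0 0;1 0 0 0 0 0 0;1 0 0 0 0 0 0;1 0 0 0 0 0 0;1 0 0 0 0 0 0"}}

```text
clock: 17.95
position: [0.5109, -0.1124, 0.102]
ee_rot: [-2.105, -2.326, 0.005]
force: [-13.4, -0.5, 10.9]
width: 0.006
```

It's firm at the stop: 13 N with no further motion. Backing off, then checking.

Request:
{"fn": "jog_arm", "kwargs": {"commands": "1 -0.05 -0.005 0 0 0 0;1 -0.1 -0.01 0 0 0 0;1 0 0 0.1 0 0 0;1 -0.1 0 0.15 0 0 0;1 -0.15 0 0.15 0 0 0"}}

```text
clock: 18.45
position: [0.4071, -0.1168, 0.211]
ee_rot: [2.105, 2.329, 0.002]
force: [0.8, -0.1, 0.5]
width: 0.003
```

Request:
{"fn": "jog_arm", "kwargs": {"commands": "1 -0.15 0.1 0.15 0 0 0;1 -0.15 0.1 0.15 0 0 0;1 -0.1 0.15 0 0 0 0;1 0 0.15 0 0 0 0;1 0 0 0 0 0 0"}}

```text
clock: 18.95
position: [0.3145, 0.0172, 0.2742]
ee_rot: [2.099, 2.336, 0.007]
force: [-0.1, 0.1, 0.4]
width: 0.005
```

```bash
python3 - <<'E'
from h import *
s=status.observe();print(s['position'],s['force'])
o=load('scene')
a=grab('scene');b=grab('top');ref=dict(np.load('pics/ref_top.npz'))
for n,d in(('ref',ref),('top',b),('scene before',o),('scene',a)):
    q=(xyz(d)-C)@Rz;hsv=cv2.cvtColor(d['pixels'],cv2.COLOR_RGB2HSV)
    m=(hsv[...,1]>180)&(hsv[...,2]>120)&(abs(q[...,1])<.02)&(q[...,0]<-.035)&(q[...,0]>-.09)&(q[...,2]>.095)&(q[...,2]<.13)
    print(n,m.sum(),'thumb x',np.percentile(q[m][:,0],[3,50,97]).round(4) if m.any() else '')
A=cv2.resize(strips(b,.125,''),(330,324))
T=cv2.resize(b['pixels'][170:320,270:510],(470,294),interpolation=cv2.INTER_CUBIC)
S=cv2.resize(a['pixels'][165:365,130:350],(330,300),interpolation=cv2.INTER_CUBIC)
im=np.zeros((600,800,3),np.uint8);im[:294,:470]=T;im[:324,470:]=A;im[300:600,:330]=S;save(im,'f.png')
E
```

```text
[0.31447804 0.01716918 0.27423986] [-0.13934511  0.13346923  0.39061808]
ref 93 thumb x [-0.0751 -0.0703 -0.0657]
top 94 thumb x [-0.0573 -0.0524 -0.0478]
scene before 206 thumb x [-0.0759 -0.0666 -0.0642]
scene 190 thumb x [-0.0578 -0.0484 -0.0463]
```

View pics/f.png

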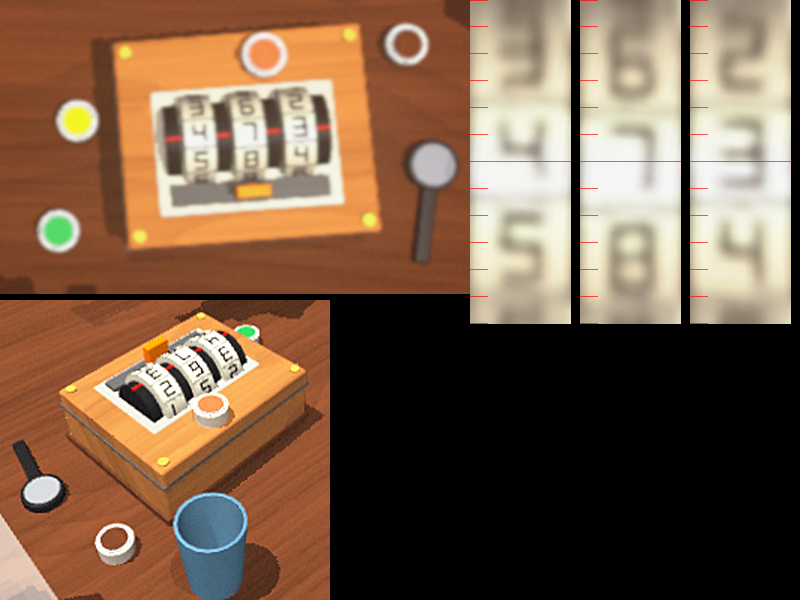

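The picture shows 4‑7‑3 at the red marks (row ~132 of the top crop) and the catch right at the wheels (254,191). It moved 17.9 mm in both views. The dishes, loupe and pot are in place and the arm is clear, so I'm handing in.

```bash
python3 -c "
from cell import arm;print(arm.sign_off())"
```

```text
the job is handed in; nothing more can be done
None
```

The case should now be unlocked: the wheels read 4 - 7 - 3 at the red marks and the orange catch is pushed fully in. I handed the job in after about 19 s of robot time; no verdict was reported.

- **Wheels:** I rubbed each one with the shut fingertip at about 4–7 N. The real wheel tops felt about 2 mm below nominal. They stand about 3.5° (a), 1.8° (b) and 2.6° (c) past square, well inside the 11° limit. I left those small offsets untrimmed.
- **Catch:** it moved 17.9 mm in both camera views. At the end it stood firm against about 13 N in the push direction, 17 N in all, which is under the 20 N limit.
- **Surroundings:** the dishes, loupe and pot look unmoved, and the arm is well clear of everything. My early top-view and scene-view angle readings differed by 1–2°; no check failed.

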